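# Open the jar of nails in the bench brace and hold its lid above it

## Robot

A 6-joint arm with a two-finger parallel gripper is mounted at the origin on the work surface. World frame = base frame: x ahead of the robot, y to its left, z up, the work surface at z = 0. Lengths are in mm, angles in rad, forces in N, time in s.
With the tool pointing down it reaches from about 325 to 875 mm from the base axis. Payload 4.4 kg.
Tool frame: the origin (TCP) lies midway between the tips of the shut fingers; the grasp point (between the pads) lies 19 mm behind it; z points along the fingers, y is the line along which they close (so a half turn about z gives the same grasp; the last joint's range is limited). The gripper opens to 85 mm and grips with 20 to 120 N. Pads are 22 mm wide; open, the fingers measure 114 mm over their backs; the gripper's body (76 mm by 85 mm) begins 54 mm behind the grasp point. The pads swing forward as they close: fully open they stand 13 mm farther back than shut.
Start: joints at [1.004, 0.207, 1.542, -0, 1.393, -0.15], TCP at [232.265, 526.004, 231.282] pointing down, gripper open.
Joint ranges: [-2.73, 2.73], [-0.86, 2.22], [0.23, 2.46], [-1.11, 4.25], [0.08, 2.63], [-2.82, 2.82]. Speed limits (rad/s): [2.79, 2.79, 3.14, 3.14, 3.14, 3.14].

## Interface

Orientations are given as a unit quaternion [x, y, z, w].
In Python, from bench import manip gives the robot as it stands.
- The arm moves only by the tool send_rows, never from a script. Its argument "plan" is a list of rows, each an object of numbers: "rx", "ry", "rz": the turn, a rotation vector about the tool's x, y, z in rad; "tx", "ty", "tz": the shift along the tool's x, y, z in m; "fingers": the opening, from 0 (shut) to 1 (fully open). In form: [{"rx": .., "ry": .., "rz": .., "tx": .., "ty": .., "tz": .., "fingers": ..}, ...]. A call has 1 to 20 rows; each row is the pose to reach, as a shift and turn from the pose commanded when the call began, along the tool's axes at that moment; what a row does not reach only later rows make up. A row lasts 1/8 s, in which the tool goes at most 62.5 mm and 10.7 degrees, less where a joint would pass 70% of its speed; a pose out of reach is approached as far as the arm can. A call with a gripper value outside its range is refused whole. The fingers move at their own pace and stop on an object; "squeeze" is the grip in N (left out, the last holds). Time passes only in rows, so rows that repeat a pose let the fingers close. It gives the time, the measured TCP pose, the force, the opening and the grip force at its end, in the units of the state.
- manip.read_state(): the state, without advancing time (a new reading comes with each control period).
- manip.grab_frame(name): name is "scene" or "side" or "wrist"; returns (picture, depth): 400x640x3 uint8, red, green, blue; 400x640 float32, mm along the optical axis (not along the pixel's ray), 0 where there is no reading.
- manip.camera_model(name): a dict with "fx", "fy", "cx", "cy" (pixels), "eye" and "attitude" of the camera in the world. Camera axes: x right, y down, z forward; pixel columns grow to the right and rows downward; lengths in mm; the calibration is good to about 2 mm. A picture is of the moment at which its call begins: read the wrist's pose just before it. camera_model takes no time and is no camera call; for the wrist camera it gives the pose at the moment of the call.
- manip.hand_in(): hands the job in; it is judged then, once.
Trained networks look in the newest picture that a camera, given by its name, has taken for a name from the list of things; names that differ only in an ending like _2 or _b are one class to them, and where a whole thing is asked for, a point or a joint stands for the part that bears it (a point fixed in the world has none). Each returns a list of dicts, best first, with "p" (0 to 1); they miss things now and then, are a little off and sometimes report something else, mostly with a low value. They report only what shows in the picture. A call takes as long as a camera call. They do not tell look-alikes from the thing itself.
- manip.recognise(camera, target): "centre" ([column, row] in pixels, amid what is visible of it).
The state is a dict: "time_s": time; "qpos": joint angles; "joint_velocities": joint speeds; "effort": joint torques, N m; "eef_pos": TCP position; "tcp_rot": TCP orientation; "ft_force": force on the tool from outside, world axes, zero at the start; "moment": the same for the moment, N m; "grip_width": finger opening in mm; "finger_force": force on a finger pad.
Only numpy, scipy, OpenCV 4.12 (cv2) and the standard library are available. Lean on these libraries where they do the work, as an engineer would, in place of code of your own. Each camera call takes 0.05 s, during which the arm holds its last target. There are 200 camera calls.

## Task

Push the red tab of the blue bench brace until the sliding jaw holds the square jar of nails snugly against the fixed jaw, then unscrew the jar's tight yellow cap anticlockwise (seen from above), turning it only until its lugs come free, about a fifth of a turn and no more than a quarter. Lift the cap off and finish while still holding it level, about 3 cm clear above the open jar's mouth; do not put it down or let go. The jar stays upright, standing in the brace and not turning with the cap, and the nail box, hammer and glue bottle are left alone.

Things in the scene. Friction and masses are not known exactly. Their poses are not given: they have to be found in the camera images.
- brace: blue bench brace screwed to the bench: a base plate 240 x 100 x 10 mm with a fixed jaw (22 mm thick, 80 mm wide, top 46 mm above the bench). Origin on the bench under the plate, plate from x -130 to +110 mm. Its own x axis points from the sliding jaw to the fixed jaw, whose clamping face is at x = +65 mm.
- jaw (a joint): travel (m) of the sliding dark steel jaw (70 mm wide, top 46 mm above the bench) along the brace's x axis towards the fixed jaw; 0 is fully open, 0.045 its stop. Clamping face at x = -27 mm + travel, so it closes on the 62 mm jar, squared up, at about 0.030. It starts between 0 and 0.010. It moves stiffly (about 10 N) and stays where it is left.
- jaw_tab (a point): the red upright tab on the sliding jaw, to pinch or push: 12 mm thick along the brace's x, 36 mm wide along its y, rising to 68 mm above the bench. Point on its mid-plane, 13 mm below its top, 60 mm behind the jaw's clamping face; 36 mm clear between tab and jaw. Below it the carriage top is 22 mm above the bench. Axes as the brace.
- jar_center (a point): square clear glass jar, about 0.45 kg with nails inside, standing loose on the brace plate between the jaws: body 62 x 62 mm, 48 mm high, then a round neck 38 mm across up to 80 mm. Point on its axis, 40 mm above its underside (50 mm above the bench). Its x axis starts within 0.1 rad of the brace's.
- cap_center (a point): yellow round cap on the jar, 58 mm across, 30 mm high, about 40 g, black mark on its top. Point on its axis, half-way up (85 mm above the bench when on; its top at 100 mm, its lower edge 70 mm above the bench and 12 mm above the jar's shoulder). z is its axis. Lugs inside keep it on the jar until it has been turned anticlockwise (about +z) far enough; it does not rise as it turns. Lifted by 20 mm its lower edge is level with the jar's rim.
- cap_turn (a joint): how far the cap has been unscrewed on the jar (rad), carried by a stiff sealing ring in the mouth: 0 tight, grows anticlockwise seen from above. It resists with about 0.35 N m, with some 0.1 rad of slack before it moves. The lugs are free from about 0.95; turning beyond 1.75 is too far. The ring stays where it is when the cap is lifted off.
- nail_box: white and red card box of nails, 60 x 45 x 85 mm, standing beside the brace; leave alone. Origin at its underside.
- hammer: hammer lying beside the brace, 260 mm long; leave alone. Origin at the middle of its length on the bench.
- glue: white glue bottle, 52 mm across, 120 mm high, beyond the brace; leave alone. Origin at its underside.
Not all that is in view belongs to the job. What is shaped like the part that bears jar_center but green or orange is not meant. Of the things shaped like the part that bears cap_center, the yellow one is meant.

How it is judged (in metres and radians):
On the way, in this order (a step that is already met when the one before it is completed fails the run):
1. the sliding jaw holds the jar against the fixed jaw, the cap still tight (value of joint jaw above 0.0275 m and value of joint cap_turn below 0.3 rad and angle between the x axis of jar_center and the x axis of brace, either way round below 0.06 rad), for 0.2 s.
2. the cap has been turned free, still on the jar (value of joint cap_turn above 0.85 rad and z of cap_center in the frame of jar_center below 0.045 m), for 0.1 s.
At the end, for the whole second after the job is handed in: fingers hold the cap still, level within 0.2 rad, its lower edge 8 to 60 mm above the jar's rim, axes within 20 mm; cap turned over 0.85 rad; jar upright on the brace plate, square between the jaws within 0.12 rad, jaw travel over 0.026 (z of cap_center in the frame of jar_center between 0.063 and 0.115 m and horizontal distance between cap_center and jar_center below 0.02 m and angle between cap_center's own z axis and vertical below 0.2 rad and contact force between the fingers and cap above 1 N and contact force between cap and jar below 0.05 N and linear speed of cap below 0.02 m/s and value of joint cap_turn above 0.85 rad and value of joint jaw above 0.026 m and z of jar_center in the frame of brace below 0.053 m and x of jar_center in the frame of brace above 0.028 m and angle between jar_center's own z axis and vertical below 0.08 rad and angle between the x axis of jar_center and the x axis of brace, either way round below 0.12 rad); the arm keeps its last pose, push and grip.
It fails at once if the cap was turned much too far (over 1.75 rad) (value of joint cap_turn above 1.75 rad).
It fails at once if the jar turned with the cap in the brace (angle between the x axis of jar_center and the x axis of brace, either way round above 0.3 rad).
It fails at once if the jar was lifted from the brace plate (z of jar_center in the frame of brace above 0.062 m).
It fails at once if the jar was tipped (angle between jar_center's own z axis and vertical above 0.25 rad).
It fails at once if a bystander was moved (distance of any of nail_box, hammer, glue from where it was at the start of the episode above 0.03 m).
It also fails if it takes over 51 s, if anything falls off the work surface, if the arm or the gripper's body presses on something with over 40 N, if the wrist force passes 120 N, or if a joint passes its speed limit or range.

## Working session

There is one attempt and no reset: what is moved stays moved. The work goes in short steps, Python scripts to look and compute and a tool call to move; the robot and the scene stay as the last step left them, time stands still between calls to the robot, and variables do not carry over. Pictures are saved under pics/ and viewed, at most 10 in all, crops included, and the job is handed in when it is done.

Besides the shell and the picture viewer there is one more tool, called after ">>>" by a JSON object that holds its "api" and its "payload", one argument or row to a line. send_rows: Moves the arm, as the interface text tells. Its arguments: {"type":"object","properties":{"plan":{"type":"array","items":{"type":"object","properties":{"rx":{"type":"number"},"ry":{"type":"number"},"rz":{"type":"number"},"tx":{"type":"number"},"ty":{"type":"number"},"tz":{"type":"number"},"fingers":{"type":"number"}}}},"squeeze":{"type":"number"}},"required":["plan"]}

```bash
mkdir -p pics
cat > h.py <<'E'
import numpy as np,cv2
from bench import manip
from scipy.spatial.transform import Rotation as R
def cam(n):
    m=manip.camera_model(n); a=np.array(m['attitude'],float)
    M=a if a.shape==(3,3) else R.from_quat(a).as_matrix()
    return m,M,np.array(m['eye'])
def cloud(n,d,cm=None):
    m,M,e=cm or cam(n)
    v,u=np.mgrid[:d.shape[0],:d.shape[1]]
    P=np.stack([(u-m['cx'])/m['fx']*d,(v-m['cy'])/m['fy']*d,d],-1)@M.T+e
    P[d<=0]=np.nan
    return P
E
python3 - <<'E'
from h import *
print(manip.read_state())
ims=[]
for n in ('scene','side','wrist'):
    c=cam(n);p,d=manip.grab_frame(n);P=cloud(n,d,c)
    np.savez(f'{n}.npz',p=p,P=P);ims.append(p)
    print(n,c[0])
    for t in('jar_center','cap_center','jaw_tab','brace','glue','nail_box','hammer'):
        for r in manip.recognise(n,t)[:3]:
            u,v=np.int32(r['centre']);print(t,r['p'],u,v,P[v,u].round())
o=np.zeros((600,800,3),np.uint8)
o[:300,:400]=cv2.resize(ims[0],(400,250)).__class__ and cv2.copyMakeBorder(cv2.resize(ims[0],(400,250)),0,50,0,0,0)
o[:250,400:]=cv2.resize(ims[1],(400,250));o[300:550,:400]=cv2.resize(ims[2],(400,250))
cv2.imwrite('pics/a.png',o[:,:,::-1]);cv2.imwrite('pics/scene.png',ims[0][:,:,::-1])
E
```

```text
{'time_s': 0.0, 'qpos': array([ 1.00452253e+00,  2.07449090e-01,  1.54299263e+00, -8.60563487e-06,
        1.39353019e+00, -1.50534706e-01]), 'joint_velocities': array([ 0.00048303, -0.00049163,  0.00053304, -0.00013368,  0.00044178,
        0.00031748]), 'effort': array([ 1.58723091e-03, -3.83027959e+01, -2.91596818e+01, -1.23386444e-04,
        1.03205335e-02,  8.32765920e-06]), 'eef_pos': array([231.82796758, 525.33630486, 230.09093314]), 'tcp_rot': array([ 2.06374886e-01,  9.78472274e-01, -1.11552489e-03, -4.13333860e-04]), 'ft_force': array([-0.00385035,  0.02448576, -0.64241102]), 'moment': array([-0.02351447, -0.02891963, -0.02889728]), 'finger_force': 0.0, 'grip_width': 84.86204975605419}
scene {'fx': 483.5471544344692, 'fy': 483.5471544344692, 'cx': 321.2611894608706, 'cy': 199.38457250145234, 'eye': array([1245.6019776 ,  174.24453966,  572.53064795]), 'attitude': array([ 0.58395024,  0.67066104, -0.34505127, -0.30025908])}
jar_center 0.87 310 292 [756.  89.  51.]
jar_center 0.82 393 178 [427. 204.  48.]
jar_center 0.56 298 221 [599.  44.  56.]
cap_center 0.8 293 201 [602. 
[... 487 characters left out ...]
ter 0.77 321 218 [568.  61.  57.]
jar_center 0.55 380 323 [400. 222.  57.]
cap_center 0.75 323 196 [571.  47. 101.]
cap_center 0.59 432 267 [351.  64.  29.]
jaw_tab 0.62 359 236 [495.  45.  23.]
brace 0.87 356 240 [497.  55.  21.]
glue 0.94 273 152 [734. -61.  70.]
nail_box 0.89 273 279 [574. 235.  86.]
hammer 0.91 376 170 [ 527. -153.   22.]
hammer 0.24 271 278 [578. 234.  84.]
wrist {'fx': 330.43481095483173, 'fy': 330.43481095483173, 'cx': 316.18234467748925, 'cy': 198.82014109524326, 'eye': array([160.17530572, 557.71171323, 373.96605457]), 'attitude': array([0.8273153 , 0.53979603, 0.08504704, 0.13014086])}
jar_center 0.55 133 395 [389. 216.  68.]
cap_center 0.67 15 375 [325.  51.  30.]
```

View pics/a.png

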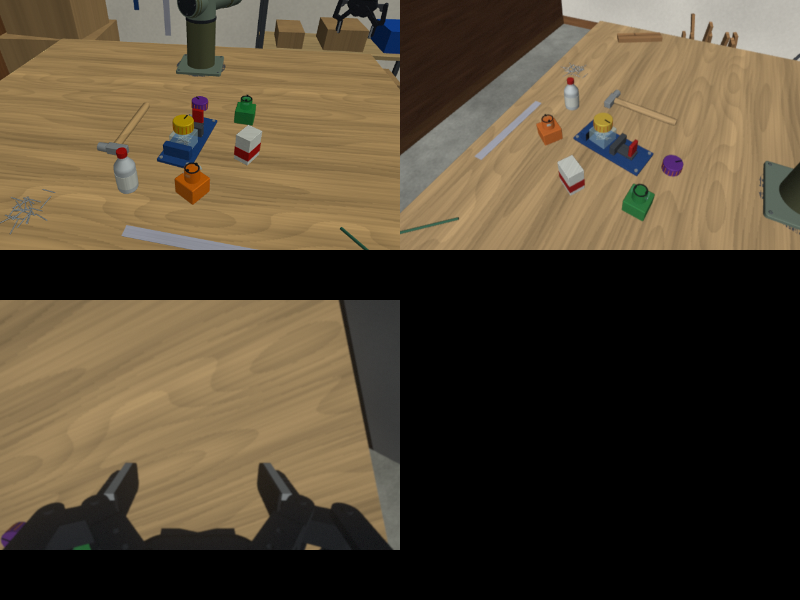

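Run:
```python
from h import *
for n in('scene','side'):
    z=np.load(n+'.npz');p=z['p'];P=z['P'];h=cv2.cvtColor(p,cv2.COLOR_RGB2HSV).astype(int)
    H,S,V=h[...,0],h[...,1],h[...,2]
    near=(abs(P[...,0]-540)<170)&(abs(P[...,1]-50)<110)
    def rep(nm,m):
        q=P[m&near]
        if len(q)>5:
            r=cv2.minAreaRect(q[:,:2].astype(np.float32));print(n,nm,len(q),'mean',q.mean(0).round(1),'rect',np.round(r[0],1),np.round(r[1],1),round(r[2],1))
    Z=P[...,2]
    rep('captop',(H>18)&(H<36)&(S>120)&(Z>96)&(Z<106))
    rep('redtab top',((H<8)|(H>172))&(S>120)&(Z>64)&(Z<72))
    rep('redtab',((H<8)|(H>172))&(S>120)&(Z>25)&(Z<72))
    rep('blue jaw top',(H>95)&(H<130)&(S>100)&(Z>43)&(Z<50))
    rep('blue plate',(H>95)&(H<130)&(S>100)&(Z>6)&(Z<14))
```

```text
scene captop 530 mean [578.2  31.7  99.4] rect [576.4  31.1] [55.5 56. ] 56.2
scene redtab top 73 mean [469.9  57.1  66.6] rect [468.8  57.1] [35.5 14.1] 72.6
scene redtab 347 mean [472.4  57.1  49.7] rect [469.2  57. ] [35.6 15.5] 76.0
scene blue jaw top 416 mean [622.1  23.1  45.4] rect [617.7  23.5] [79.2 32.2] 78.3
scene blue plate 1471 mean [572.7  53.9   9.6] rect [539.   41.8] [100.3 241.6] 77.0
side captop 546 mean [573.9  31.7  99.8] rect [574.2  30.6] [56.7 56.3] 72.7
side redtab top 94 mean [466.9  56.8  67. ] rect [467.1  55.9] [34.8 10.1] 77.0
side redtab 264 mean [466.3  61.   53. ] rect [466.8  56.1] [35.1 11.9] 74.5
side blue jaw top 184 mean [619.3  36.5  45.9] rect [579.7  41.5] [ 60.8 107. ] 76.7
side blue plate 2167 mean [500.4  65.7   9.9] rect [536.4  41.6] [100.3 237.5] 77.9
```

The yellow-capped jar sits in the blue brace around (575, 31) mm. The red tab is at (468, 57) on the robot's side, and the brace yaw is about -0.22 rad. I'll go behind the tab with the fingers shut.

>>> {"api": "send_rows", "payload": {
  "plan": [
    {"tx": -0.377, "ty": -0.339, "rz": -0.19, "fingers": 0},
    {"tx": -0.377, "ty": -0.339, "rz": -0.19, "fingers": 0},
    {"tx": -0.377, "ty": -0.339, "rz": -0.19, "fingers": 0},
    {"tx": -0.377, "ty": -0.339, "rz": -0.19, "fingers": 0},
    {"tx": -0.377, "ty": -0.339, "rz": -0.19, "fingers": 0},
    {"tx": -0.377, "ty": -0.339, "rz": -0.19, "fingers": 0},
    {"tx": -0.377, "ty": -0.339, "rz": -0.19, "fingers": 0},
    {"tx": -0.377, "ty": -0.339, "rz": -0.19, "fingers": 0},
    {"tx": -0.377, "ty": -0.339, "rz": -0.19, "fingers": 0},
    {"tx": -0.377, "ty": -0.339, "rz": -0.19, "tz": 0.05, "fingers": 0},
    {"tx": -0.377, "ty": -0.339, "rz": -0.19, "tz": 0.11, "fingers": 0},
    {"tx": -0.377, "ty": -0.339, "rz": -0.19, "tz": 0.11, "fingers": 0}
  ]
}}

```text
validation failed for argument at $.pl...
```

```bash
cat > look.py <<'E'
from h import *
import sys
def look(names=('scene','side'),save=None):
    s=manip.read_state();print('t',round(s['time_s'],2),'tcp',s['eef_pos'].round(1),'yaw',R.from_quat(s['tcp_rot']).as_matrix()[:2,:2].T.round(3).tolist()[0],'F',s['ft_force'].round(1),'M',s['moment'].round(2),'w',round(s['grip_width'],1),'ff',round(s['finger_force'],1))
    for n in names:
        c=cam(n);p,d=manip.grab_frame(n);P=cloud(n,d,c);h=cv2.cvtColor(p,cv2.COLOR_RGB2HSV).astype(int)
        H,S,Z=h[...,0],h[...,1],P[...,2]
        near=(abs(P[...,0]-540)<170)&(abs(P[...,1]-50)<110)
        for nm,m in(('cap',(H>18)&(H<36)&(S>120)&(Z>80)),('tab',((H<8)|(H>172))&(S>120)&(Z>63)&(Z<73))):
            q=P[m&near]
            if nm=='cap' and len(q): q=q[q[:,2]>np.percentile(q[:,2],95)-6]
            if len(q)>8:
                r=cv2.minAreaRect(q[:,:2].astype(np.float32));b=np.array(r[0])-[547.5,39.5]
                print(n,nm,len(q),'rect',np.round(r[0],1),np.round(r[1],1),round(r[2],1),'brace x,y',(b@[.975,-.2215]).round(1),(b@[.2215,.975]).round(1),'ztop',np.percentile(q[:,2],90).round(1))
        if save and n==save[0]:
            u,v=save[2];w,hh=save[3];cv2.imwrite('pics/'+save[1],cv2.resize(p[v:v+hh,u:u+w,::-1],None,fx=2,fy=2))
E
python3 -c "
from look import *
look(save=('side','b.png',(200,150),(300,200)))"
```

```text
t 1.2 tcp [232.3 526.  231.3] yaw [-0.915, 0.404] F [ 0.7  1.1 -0.8] M [-0.03  0.03  0.01] w 85.4 ff 0.0
scene cap 554 rect [576.2  31.8] [57.2 57.5] 77.5 brace x,y 29.7 -1.1 ztop 100.5
scene tab 81 rect [470.2  55.5] [35.3 14.5] 75.7 brace x,y -78.9 -1.5 ztop 68.2
side cap 553 rect [574.3  30.7] [56.1 56.7] 79.8 brace x,y 28.0 -2.7 ztop 101.2
side tab 97 rect [467.   55.8] [33.7 10.8] 79.6 brace x,y -82.1 -2.0 ztop 69.0
```

>>> {"api": "send_rows", "payload": {
  "plan": [
    {"rx": 0, "ry": 0, "rz": -0.19, "tx": -0.377, "ty": -0.339, "tz": 0, "fingers": 0},
    {"rx": 0, "ry": 0, "rz": -0.19, "tx": -0.377, "ty": -0.339, "tz": 0, "fingers": 0},
    {"rx": 0, "ry": 0, "rz": -0.19, "tx": -0.377, "ty": -0.339, "tz": 0, "fingers": 0},
    {"rx": 0, "ry": 0, "rz": -0.19, "tx": -0.377, "ty": -0.339, "tz": 0, "fingers": 0},
    {"rx": 0, "ry": 0, "rz": -0.19, "tx": -0.377, "ty": -0.339, "tz": 0, "fingers": 0},
    {"rx": 0, "ry": 0, "rz": -0.19, "tx": -0.377, "ty": -0.339, "tz": 0, "fingers": 0},
    {"rx": 0, "ry": 0, "rz": -0.19, "tx": -0.377, "ty": -0.339, "tz": 0, "fingers": 0},
    {"rx": 0, "ry": 0, "rz": -0.19, "tx": -0.377, "ty": -0.339, "tz": 0, "fingers": 0},
    {"rx": 0, "ry": 0, "rz": -0.19, "tx": -0.377, "ty": -0.339, "tz": 0, "fingers": 0},
    {"rx": 0, "ry": 0, "rz": -0.19, "tx": -0.377, "ty": -0.339, "tz": 0.05, "fingers": 0},
    {"rx": 0, "ry": 0, "rz": -0.19, "tx": -0.377, "ty": -0.339, "tz": 0.11, "fingers": 0},
    {"rx": 0, "ry": 0, "rz": -0.19, "tx": -0.377, "ty": -0.339, "tz": 0.11, "fingers": 0}
  ],
  "squeeze": 60
}}

```text
time_s: 2.8
eef_pos: [434.9, 64.6, 117.0]
tcp_rot: [0.112, 0.994, -0.0, -0.006]
ft_force: [-0.3, 0.4, 0.4]
grip_width: 0.4
finger_force: 0.0
```

```bash
python3 -c "
from look import *
look(save=('side','b.png',(200,100),(300,250)))"
```

```text
t 2.8 tcp [434.9  64.6 117. ] yaw [-0.975, 0.223] F [-0.3  0.4  0.4] M [ 0.02  0.03 -0.01] w 0.4 ff 0.0
scene cap 544 rect [576.   31.8] [56.5 56.7] 70.2 brace x,y 29.5 -1.2 ztop 100.7
scene tab 81 rect [468.6  56.6] [34.5 12.8] 75.7 brace x,y -80.7 -0.8 ztop 68.2
side cap 556 rect [574.2  29.6] [55.8 56.6] 24.7 brace x,y 28.2 -3.8 ztop 101.1
side tab 99 rect [467.1  56.3] [33.8 10.6] 77.8 brace x,y -82.1 -1.4 ztop 68.8
```

View pics/b.png

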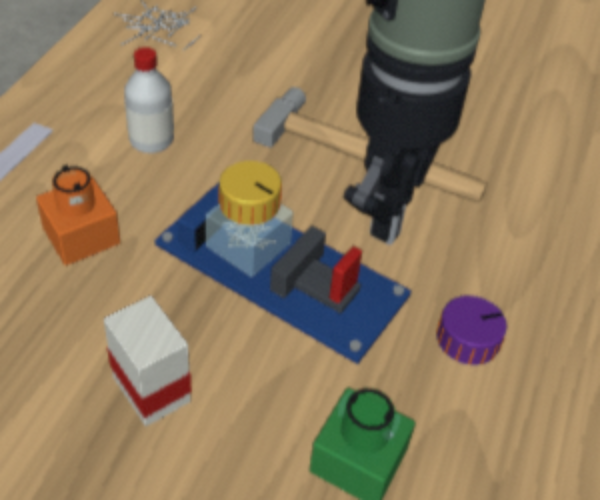

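Shut fingers are well lined up behind the tab. Descending and pushing.

>>> {"api": "send_rows", "payload": {
  "plan": [
    {"rx": 0, "ry": 0, "rz": 0, "tx": 0, "ty": 0, "tz": 0.04, "fingers": 0},
    {"rx": 0, "ry": 0, "rz": 0, "tx": 0, "ty": 0, "tz": 0.079, "fingers": 0},
    {"rx": 0, "ry": 0, "rz": 0, "tx": 0, "ty": 0, "tz": 0.079, "fingers": 0},
    {"rx": 0, "ry": 0, "rz": 0, "tx": -0.008, "ty": 0, "tz": 0.079, "fingers": 0},
    {"rx": 0, "ry": 0, "rz": 0, "tx": -0.014, "ty": 0, "tz": 0.079, "fingers": 0},
    {"rx": 0, "ry": 0, "rz": 0, "tx": -0.018, "ty": 0, "tz": 0.079, "fingers": 0},
    {"rx": 0, "ry": 0, "rz": 0, "tx": -0.022, "ty": 0, "tz": 0.079, "fingers": 0},
    {"rx": 0, "ry": 0, "rz": 0, "tx": -0.026, "ty": 0, "tz": 0.079, "fingers": 0},
    {"rx": 0, "ry": 0, "rz": 0, "tx": -0.03, "ty": 0, "tz": 0.079, "fingers": 0},
    {"rx": 0, "ry": 0, "rz": 0, "tx": -0.034, "ty": 0, "tz": 0.079, "fingers": 0},
    {"rx": 0, "ry": 0, "rz": 0, "tx": -0.034, "ty": 0, "tz": 0.079, "fingers": 0}
  ]
}}

```text
time_s: 4.28
eef_pos: [471.2, 57.2, 43.9]
tcp_rot: [0.113, 0.994, 0.001, -0.003]
ft_force: [-10.3, 3.3, 8.2]
grip_width: -0.0
finger_force: 5.5
```

```bash
python3 -c "
from look import *
look()"
```

```text
t 4.28 tcp [471.2  57.2  43.9] yaw [-0.975, 0.224] F [-10.3   3.3   8.2] M [0.61 1.51 0.  ] w -0.0 ff 5.5
scene cap 549 rect [551.9  58. ] [ 56.5 130.9] 46.4 brace x,y 0.2 19.0 ztop 100.6
scene tab 85 rect [489.7  52.2] [18.1 33.1] 0.8 brace x,y -59.2 -0.5 ztop 68.6
side cap 553 rect [577.7  31. ] [56.2 56.1] 35.9 brace x,y 31.4 -1.6 ztop 101.1
side tab 17 rect [489.8  66.2] [ 3.4 10.8] 83.3 brace x,y -62.1 13.3 ztop 67.7
```

>>> {"api": "send_rows", "payload": {
  "plan": [
    {"rx": 0, "ry": 0, "rz": 0, "tx": -0.002, "ty": 0, "tz": 0, "fingers": 0},
    {"rx": 0, "ry": 0, "rz": 0, "tx": -0.004, "ty": 0, "tz": 0, "fingers": 0},
    {"rx": 0, "ry": 0, "rz": 0, "tx": -0.004, "ty": 0, "tz": 0, "fingers": 0}
  ]
}}

```text
time_s: 4.75
eef_pos: [474.7, 56.4, 43.9]
tcp_rot: [0.113, 0.994, 0.001, -0.003]
ft_force: [-11.5, 4.5, 8.7]
grip_width: -0.1
finger_force: 5.9
```

>>> {"api": "send_rows", "payload": {
  "plan": [
    {"rx": 0, "ry": 0, "rz": 0, "tx": -0.0015, "ty": 0, "tz": 0, "fingers": 0},
    {"rx": 0, "ry": 0, "rz": 0, "tx": -0.003, "ty": 0, "tz": 0, "fingers": 0},
    {"rx": 0, "ry": 0, "rz": 0, "tx": -0.003, "ty": 0, "tz": 0, "fingers": 0}
  ]
}}

```text
time_s: 5.12
eef_pos: [475.0, 56.3, 43.5]
tcp_rot: [0.113, 0.994, 0.001, -0.006]
ft_force: [-16.9, 5.6, 13.3]
grip_width: -0.5
finger_force: 8.9
```

>>> {"api": "send_rows", "payload": {
  "plan": [
    {"rx": 0, "ry": 0, "rz": 0, "tx": -0.002, "ty": 0, "tz": 0, "fingers": 0},
    {"rx": 0, "ry": 0, "rz": 0, "tx": -0.004, "ty": 0, "tz": 0, "fingers": 0},
    {"rx": 0, "ry": 0, "rz": 0, "tx": -0.004, "ty": 0, "tz": 0, "fingers": 0}
  ]
}}

```text
time_s: 5.5
eef_pos: [474.9, 56.2, 43.0]
tcp_rot: [0.112, 0.994, 0.001, -0.011]
ft_force: [-25.7, 8.1, 22.8]
grip_width: 0.2
finger_force: 13.8
```

```bash
python3 -c "
from look import *
look()"
```

```text
t 5.5 tcp [474.9  56.2  43. ] yaw [-0.974, 0.223] F [-25.7   8.1  22.8] M [1.06 3.89 0.03] w 0.2 ff 13.8
scene cap 553 rect [581.4  33. ] [58.5 54.8] 9.4 brace x,y 34.5 1.2 ztop 100.6
scene tab 91 rect [532.5  63.1] [104.   33.6] 16.0 brace x,y -19.8 19.7 ztop 68.3
side cap 550 rect [579.8  31.5] [56.1 56.8] 22.3 brace x,y 33.3 -0.7 ztop 101.1
side tab 12 rect [494.8  65.9] [2.6 8.9] 78.4 brace x,y -57.2 14.0 ztop 68.1
```

The jaw has stopped against the jar at about 27 N, with the cap centre near (580.5, 32). I'll back off, rise, open and turn above the cap.

>>> {"api": "send_rows", "payload": {
  "plan": [
    {"rx": 0, "ry": 0, "rz": 0, "tx": 0.01, "ty": 0, "tz": 0, "fingers": 0},
    {"rx": 0, "ry": 0, "rz": 0, "tx": 0.025, "ty": 0, "tz": -0.01, "fingers": 0},
    {"rx": 0, "ry": 0, "rz": 0, "tx": 0.025, "ty": 0, "tz": -0.06, "fingers": 0},
    {"rx": 0, "ry": 0, "rz": 0, "tx": 0.025, "ty": 0, "tz": -0.122, "fingers": 0.5},
    {"rx": 0, "ry": 0, "rz": 0.4, "tx": 0.0, "ty": 0, "tz": -0.122, "fingers": 1},
    {"rx": 0, "ry": 0, "rz": 0.8, "tx": -0.04, "ty": 0, "tz": -0.122, "fingers": 1},
    {"rx": 0, "ry": 0, "rz": 1.2, "tx": -0.08, "ty": 0, "tz": -0.122, "fingers": 1},
    {"rx": 0, "ry": 0, "rz": 1.94, "tx": -0.104, "ty": 0.001, "tz": -0.122, "fingers": 1},
    {"rx": 0, "ry": 0, "rz": 1.94, "tx": -0.104, "ty": 0.001, "tz": -0.122, "fingers": 1},
    {"rx": 0, "ry": 0, "rz": 1.94, "tx": -0.104, "ty": 0.001, "tz": -0.122, "fingers": 1},
    {"rx": 0, "ry": 0, "rz": 1.94, "tx": -0.104, "ty": 0.001, "tz": -0.122, "fingers": 1},
    {"rx": 0, "ry": 0, "rz": 1.94, "tx": -0.104, "ty": 0.001, "tz": -0.122, "fingers": 1},
    {"rx": 0, "ry": 0, "rz": 1.94, "tx": -0.104, "ty": 0.001, "tz": -0.122, "fingers": 1},
    {"rx": 0, "ry": 0, "rz": 1.94, "tx": -0.104, "ty": 0.001, "tz": -0.122, "fingers": 1},
    {"rx": 0, "ry": 0, "rz": 1.94, "tx": -0.104, "ty": 0.001, "tz": -0.122, "fingers": 1},
    {"rx": 0, "ry": 0, "rz": 1.94, "tx": -0.104, "ty": 0.001, "tz": -0.122, "fingers": 1}
  ]
}}

```text
time_s: 7.6
eef_pos: [587.6, 30.9, 166.9]
tcp_rot: [0.883, 0.469, 0.002, 0.001]
ft_force: [-0.5, -0.4, 0.5]
grip_width: 85.5
finger_force: 0.0
```

```bash
python3 -c "
from look import *
look(save=('side','c.png',(200,100),(300,250)));print(manip.read_state()['qpos'].round(2))"
```

```text
t 7.6 tcp [587.6  30.9 166.9] yaw [0.56, 0.829] F [-0.5 -0.4  0.5] M [-0.    0.01 -0.03] w 85.5 ff 0.0
scene cap 557 rect [582.2  33.5] [55.9 56. ] 72.6 brace x,y 35.1 1.8 ztop 100.6
scene tab 83 rect [493.6  50.9] [34.3 14.5] 85.0 brace x,y -55.1 -0.8 ztop 68.1
side cap 552 rect [579.4  31.9] [55.6 56.4] 25.0 brace x,y 32.8 -0.4 ztop 101.1
side tab 92 rect [490.7  50.7] [33.8 10.7] 76.6 brace x,y -57.8 -1.6 ztop 68.7
[-0.09  0.29  1.58 -0.    1.27  0.5 ]
```

View pics/c.png

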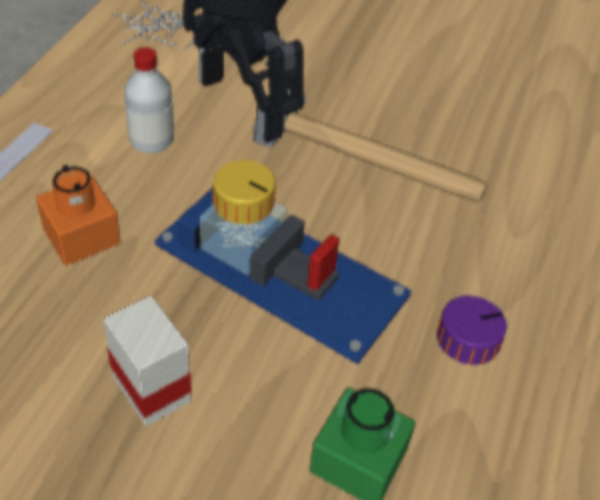

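>>> {"api": "send_rows", "payload": {
  "plan": [
    {"rx": 0, "ry": 0, "rz": 0, "tx": -0.003, "ty": -0.0065, "tz": 0, "fingers": 1},
    {"rx": 0, "ry": 0, "rz": 0, "tx": -0.003, "ty": -0.0065, "tz": 0.03, "fingers": 1},
    {"rx": 0, "ry": 0, "rz": 0, "tx": -0.003, "ty": -0.0065, "tz": 0.05, "fingers": 1},
    {"rx": 0, "ry": 0, "rz": 0, "tx": -0.003, "ty": -0.0065, "tz": 0.07, "fingers": 1},
    {"rx": 0, "ry": 0, "rz": 0, "tx": -0.003, "ty": -0.0065, "tz": 0.09, "fingers": 1},
    {"rx": 0, "ry": 0, "rz": 0, "tx": -0.003, "ty": -0.0065, "tz": 0.103, "fingers": 1},
    {"rx": 0, "ry": 0, "rz": 0, "tx": -0.003, "ty": -0.0065, "tz": 0.103, "fingers": 1}
  ]
}}

```text
time_s: 8.57
eef_pos: [577.4, 32.5, 60.2]
tcp_rot: [0.883, 0.469, -0.001, -0.001]
ft_force: [0.6, 0.3, 0.3]
grip_width: 85.1
finger_force: 0.0
```

```bash
python3 -c "
from look import *
look(save=('side','d.png',(230,100),(200,150)))"
```

```text
t 8.57 tcp [577.4  32.5  60.2] yaw [0.56, 0.828] F [0.6 0.3 0.3] M [-0.02 -0.01  0.02] w 85.1 ff 0.0
scene cap 488 rect [588.5  37.8] [46.2 71. ] 86.4 brace x,y 40.3 7.5 ztop 101.0
scene tab 24 rect [493.6  51.1] [34.5 10.5] 83.8 brace x,y -55.1 -0.6 ztop 67.8
side cap 29 rect [555.3  56.8] [19.5 52.5] 66.0 brace x,y 3.8 18.6 ztop 147.8
side tab 95 rect [490.6  50.6] [34.8 10.4] 77.4 brace x,y -57.9 -1.8 ztop 68.8
```

View pics/d.png

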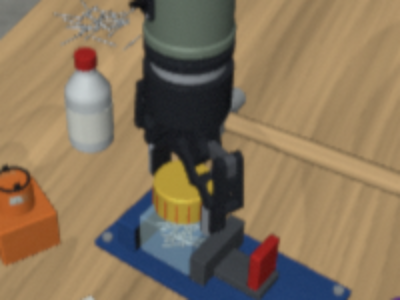

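The fingers straddle the cap. I'll nudge to centre and close.

>>> {"api": "send_rows", "payload": {
  "plan": [
    {"rx": 0, "ry": 0, "rz": 0, "tx": 0.002, "ty": 0.0025, "tz": -0.003, "fingers": 1},
    {"rx": 0, "ry": 0, "rz": 0, "tx": 0.002, "ty": 0.0025, "tz": -0.003, "fingers": 0.8},
    {"rx": 0, "ry": 0, "rz": 0, "tx": 0.002, "ty": 0.0025, "tz": -0.003, "fingers": 0.7},
    {"rx": 0, "ry": 0, "rz": 0, "tx": 0.002, "ty": 0.0025, "tz": -0.003, "fingers": 0.6},
    {"rx": 0, "ry": 0, "rz": 0, "tx": 0.002, "ty": 0.0025, "tz": -0.003, "fingers": 0.5},
    {"rx": 0, "ry": 0, "rz": 0, "tx": 0.002, "ty": 0.0025, "tz": -0.003, "fingers": 0.3},
    {"rx": 0, "ry": 0, "rz": 0, "tx": 0.002, "ty": 0.0025, "tz": -0.003, "fingers": 0.3}
  ],
  "squeeze": 70
}}

```text
time_s: 9.55
eef_pos: [582.4, 32.6, 65.1]
tcp_rot: [0.883, 0.469, 0.001, 0.0]
ft_force: [0.2, -0.3, 4.4]
grip_width: 56.8
finger_force: 74.1
```

>>> {"api": "send_rows", "payload": {
  "plan": [
    {"rx": 0, "ry": 0, "rz": -0.08, "tx": 0, "ty": 0, "tz": 0, "fingers": 0.3},
    {"rx": 0, "ry": 0, "rz": -0.16, "tx": 0, "ty": 0, "tz": 0, "fingers": 0.3},
    {"rx": 0, "ry": 0, "rz": -0.24, "tx": 0, "ty": 0, "tz": 0, "fingers": 0.3},
    {"rx": 0, "ry": 0, "rz": -0.32, "tx": 0, "ty": 0, "tz": 0, "fingers": 0.3},
    {"rx": 0, "ry": 0, "rz": -0.4, "tx": 0, "ty": 0, "tz": 0, "fingers": 0.3},
    {"rx": 0, "ry": 0, "rz": -0.4, "tx": 0, "ty": 0, "tz": 0, "fingers": 0.3}
  ]
}}

```text
time_s: 10.3
eef_pos: [581.8, 33.5, 65.0]
tcp_rot: [0.773, 0.635, 0.001, -0.001]
ft_force: [-1.9, 2.1, 6.7]
grip_width: 56.9
finger_force: 74.5
```

```bash
python3 -c "
from look import *
look(save=('scene','e.png',(200,120),(250,200)))"
```

```text
t 10.3 tcp [581.8  33.5  65. ] yaw [0.194, 0.981] F [-1.9  2.1  6.7] M [ 0.29  0.33 -0.23] w 56.9 ff 74.5
scene cap 23 rect [624.1  35.8] [14.  41.3] 63.0 brace x,y 75.5 13.4 ztop 138.3
scene tab 62 rect [494.6  54.9] [26.4 13.2] 88.8 brace x,y -55.0 3.2 ztop 68.3
side cap 434 rect [582.7  34.9] [52.7 59.1] 77.8 brace x,y 35.3 3.3 ztop 101.1
side tab 94 rect [490.4  50.5] [34.1 10.9] 77.5 brace x,y -58.1 -1.9 ztop 68.9
```

View pics/e.png

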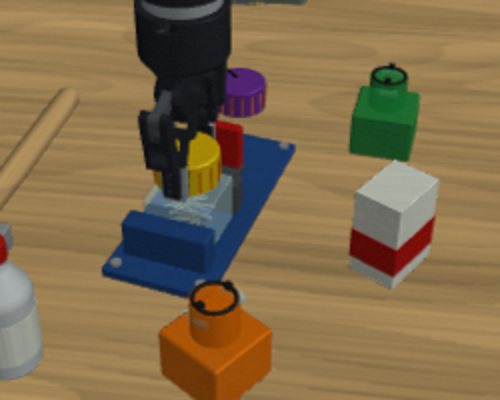

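The jar stays square and the jaw hasn't moved. Continuing the turn.

>>> {"api": "send_rows", "payload": {
  "plan": [
    {"rx": 0, "ry": 0, "rz": -0.1, "tx": 0, "ty": 0, "tz": 0, "fingers": 0.3},
    {"rx": 0, "ry": 0, "rz": -0.2, "tx": 0, "ty": 0, "tz": 0, "fingers": 0.3},
    {"rx": 0, "ry": 0, "rz": -0.3, "tx": 0, "ty": 0, "tz": 0, "fingers": 0.3},
    {"rx": 0, "ry": 0, "rz": -0.4, "tx": 0, "ty": 0, "tz": 0, "fingers": 0.3},
    {"rx": 0, "ry": 0, "rz": -0.5, "tx": 0, "ty": 0, "tz": 0, "fingers": 0.3},
    {"rx": 0, "ry": 0, "rz": -0.6, "tx": 0, "ty": 0, "tz": 0, "fingers": 0.3},
    {"rx": 0, "ry": 0, "rz": -0.7, "tx": 0, "ty": 0, "tz": 0, "fingers": 0.3},
    {"rx": 0, "ry": 0, "rz": -0.8, "tx": 0, "ty": 0, "tz": 0, "fingers": 0.3},
    {"rx": 0, "ry": 0, "rz": -0.9, "tx": 0, "ty": 0, "tz": 0, "fingers": 0.3},
    {"rx": 0, "ry": 0, "rz": -0.9, "tx": 0, "ty": 0, "tz": 0, "fingers": 0.3}
  ]
}}

```text
time_s: 11.65
eef_pos: [579.5, 33.9, 65.0]
tcp_rot: [0.419, 0.908, -0.0, -0.003]
ft_force: [-8.7, 4.3, 11.8]
grip_width: 57.2
finger_force: 75.1
```

```bash
python3 -c "
from look import *
look(save=('side','f.png',(230,100),(200,150)))"
```

```text
t 11.65 tcp [579.5  33.9  65. ] yaw [-0.648, 0.762] F [-8.7  4.3 11.8] M [ 0.39  1.18 -0.19] w 57.2 ff 75.1
scene cap 355 rect [592.6  30.1] [76.9 44.7] 10.6 brace x,y 46.1 0.8 ztop 100.9
side cap 519 rect [577.4  33.3] [57.3 49.5] 89.2 brace x,y 30.5 0.5 ztop 101.0
side tab 93 rect [490.   50.7] [35.5 11.1] 75.6 brace x,y -58.5 -1.9 ztop 68.6
```

View pics/f.png

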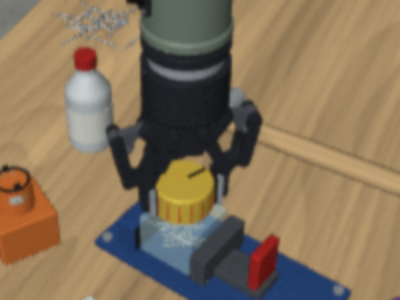

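Run:
```python
from h import *
def mark(p,P):
    h=cv2.cvtColor(p,cv2.COLOR_RGB2HSV).astype(int)
    sel=(abs(P[...,0]-578)<24)&(abs(P[...,1]-32)<24)&(abs(P[...,2]-100)<4)&(h[...,2]<90)
    n,l,st,_=cv2.connectedComponentsWithStats(sel.astype(np.uint8))
    for k in range(1,n):
        if st[k,4]>4:
            q=P[l==k][:,:2];w=np.linalg.svd(q-q.mean(0))[2][0];print(st[k,4],q.mean(0).round(1),np.arctan2(w[1],w[0]).round(2))
for n in('side','scene'):
    z=np.load(n+'.npz');print(n,'start');mark(z['p'],z['P'])
    c=cam(n);p,d=manip.grab_frame(n);print('now');mark(p,cloud(n,d,c))
```

```text
side start
7 [561.   34.8] 2.79
now
7 [573.5  17.4] 1.03
8 [557.5  15.8] 2.3
scene start
8 [561.9  34.7] -0.27
now
39 [565.2  16.3] 0.28
```

The mark shows the cap turned about 1.3 rad, so the lugs should be free. Lifting.

>>> {"api": "send_rows", "payload": {
  "plan": [
    {"rx": 0, "ry": 0, "rz": 0, "tx": 0, "ty": 0, "tz": -0.003, "fingers": 0.3},
    {"rx": 0, "ry": 0, "rz": 0, "tx": 0, "ty": 0, "tz": -0.008, "fingers": 0.3},
    {"rx": 0, "ry": 0, "rz": 0, "tx": 0, "ty": 0, "tz": -0.014, "fingers": 0.3},
    {"rx": 0, "ry": 0, "rz": 0, "tx": 0, "ty": 0, "tz": -0.014, "fingers": 0.3}
  ]
}}

```text
time_s: 12.35
eef_pos: [580.8, 32.5, 78.5]
tcp_rot: [0.419, 0.908, -0.001, -0.001]
ft_force: [-5.1, 0.3, 1.1]
grip_width: 56.7
finger_force: 76.7
```

```bash
python3 -c "
from look import *
look()"
```

```text
t 12.35 tcp [580.8  32.5  78.5] yaw [-0.648, 0.761] F [-5.1  0.3  1.1] M [ 0.08  0.93 -0.04] w 56.7 ff 76.7
scene cap 365 rect [593.9  29.1] [79.1 44.1] 10.5 brace x,y 47.5 0.2 ztop 114.2
side cap 521 rect [578.5  31.7] [57.6 50.2] 88.8 brace x,y 31.9 -0.8 ztop 114.5
side tab 89 rect [490.9  51.3] [33.4 10.3] 76.2 brace x,y -57.8 -1.1 ztop 69.3
```

>>> {"api": "send_rows", "payload": {
  "plan": [
    {"rx": 0, "ry": 0, "rz": 0, "tx": 0, "ty": 0, "tz": -0.008, "fingers": 0.3},
    {"rx": 0, "ry": 0, "rz": 0, "tx": 0, "ty": 0, "tz": -0.018, "fingers": 0.3},
    {"rx": 0, "ry": 0, "rz": 0, "tx": 0, "ty": 0, "tz": -0.028, "fingers": 0.3},
    {"rx": 0, "ry": 0, "rz": 0, "tx": 0, "ty": 0, "tz": -0.036, "fingers": 0.3},
    {"rx": 0, "ry": 0, "rz": 0, "tx": 0, "ty": 0, "tz": -0.036, "fingers": 0.3},
    {"rx": 0, "ry": 0, "rz": 0, "tx": 0, "ty": 0, "tz": -0.036, "fingers": 0.3},
    {"rx": 0, "ry": 0, "rz": 0, "tx": 0, "ty": 0, "tz": -0.036, "fingers": 0.3}
  ]
}}

```text
time_s: 13.32
eef_pos: [581.3, 32.7, 113.7]
tcp_rot: [0.42, 0.908, -0.0, -0.001]
ft_force: [-0.4, -0.7, -0.7]
grip_width: 56.6
finger_force: 76.8
```

```bash
python3 -c "
from look import *
look(save=('side','g.png',(230,100),(200,150)))"
```

```text
t 13.32 tcp [581.3  32.7 113.7] yaw [-0.648, 0.762] F [-0.4 -0.7 -0.7] M [0.04 0.03 0.02] w 56.6 ff 76.8
scene cap 359 rect [594.3  29.4] [81.2 43.7] 11.9 brace x,y 47.9 0.5 ztop 149.3
scene tab 53 rect [494.4  57.8] [22.1 10.9] 76.1 brace x,y -55.8 6.1 ztop 68.2
side cap 539 rect [579.7  31.6] [51.1 56.2] 3.1 brace x,y 33.1 -0.6 ztop 149.6
side tab 94 rect [490.9  50.9] [32.9 11.4] 79.1 brace x,y -57.7 -1.4 ztop 68.7
```

View pics/g.png

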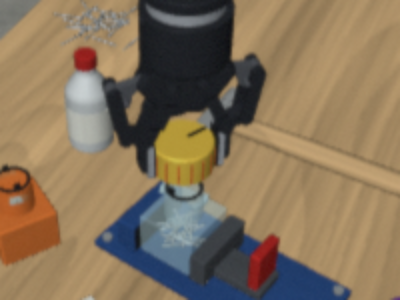

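The cap is held level about 30 mm above the open mouth, and the jar is upright and snug in the brace. Handing in.

```bash
python3 -c "
from bench import manip
print(manip.hand_in())"
```

```text
the job is handed in; nothing more can be done
None
```

I clamped the jar snugly, unscrewed the yellow cap about 1.3 rad (about a fifth of a turn), and handed in holding it level about 3 cm above the open mouth; the hand-in returned no verdict.

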